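# Unbolt and raise the draught-screen sash

## Robot

A 6-joint arm with a two-finger parallel gripper is mounted at the origin on the work surface. World frame = base frame: x ahead of the robot, y to its left, z up, the work surface at z = 0. Lengths are in m, angles in rad, forces in N, time in s.
With the tool pointing down it reaches from about 0.35 to 0.85 m from the base axis. Payload 8.1 kg.
Tool frame: the origin (TCP) lies between the finger pads; the fingertips stand 14 mm ahead of it and the grasp point (between the pads) lies 5 mm behind it; z points along the fingers, y is the line along which they close (so a half turn about z gives the same grasp; the last joint's range is limited). The gripper opens to 93 mm and grips with 3 to 60 N. Pads are 15 mm wide; open, the fingers measure 128 mm over their backs; the gripper's body (75 mm by 188 mm) begins 65 mm behind the grasp point.
Start: joints at [-1.211, 0.13, 1.488, -0, 1.523, -0.085], TCP at [0.258, -0.542, 0.233] pointing down, gripper open.
Joint ranges: [-2.96, 2.96], [-0.89, 2.26], [0.02, 2.5], [-1.34, 4.48], [0, 2.73], [-2.66, 2.66]. Speed limits (rad/s): [2.39, 2.39, 2.79, 3.14, 3.14, 3.14].

## Interface

Orientations are given as a rotation vector (axis times angle).
In Python, from plant import robot gives the robot as it stands.
- The arm moves only by the tool arm_command, never from a script. Its argument "targets" is a list of rows, each an object of numbers: "x", "y", "z": the shift along the world's x, y, z in units of 500 mm (1.0 is 500 mm); "rx", "ry", "rz": the turn, a rotation vector about the world's x, y, z in units of 2 rad (1.0 is 2 rad); "claw": the closure in counts, from 0 (fully open) to 255 (shut). In form: [{"x": .., "y": .., "z": .., "rx": .., "ry": .., "rz": .., "claw": ..}, ...]. A call has 1 to 10 rows; each row is the pose to reach, as a shift and turn from the pose commanded when the call began; what a row does not reach only later rows make up. A row lasts 1/12 s, in which the tool goes at most 41.7 mm and 7.16 degrees, less where a joint would pass 70% of its speed; a pose out of reach is approached as far as the arm can. A call with a number of a shift or a turn outside -1 to 1 is refused whole. A call with a gripper value outside its range is refused whole. The fingers move at their own pace and stop on an object; "squeeze" is the grip in N (left out, the last holds). Time passes only in rows, so rows that repeat a pose let the fingers close. It gives the time, the measured TCP pose, the force, the opening and the grip force at its end, in the units of the state.
- robot.read_state(): the state, without advancing time (a new reading comes with each control period).
- robot.read_camera(name): name is "scene" or "side" or "wrist"; returns (picture, depth): 384x512x3 uint8, red, green, blue; 384x512 float32, m along the optical axis (not along the pixel's ray), 0 where there is no reading.
- robot.get_calibration(name): a dict with "intrinsics" (3x3 intrinsics, pixels), "origin" and "orientation" of the camera in the world. Camera axes: x right, y up, looking along -z (the intrinsics and any distortion apply to the point x, -y, -z); pixel columns grow to the right and rows downward; lengths in m; the calibration is good to about 2 mm. A picture is of the moment at which its call begins: read the wrist's pose just before it. get_calibration takes no time and is no camera call; for the wrist camera it gives the pose at the moment of the call.
- robot.close_job(): hands the job in; it is judged then, once.
The state is a dict: "t": time; "q": joint angles; "dq": joint speeds; "joint_torque": joint torques, N m; "tool_pos": TCP position; "orientation": TCP orientation; "force": force on the tool from outside, world axes, zero at the start; "wrist_torque": the same for the moment, N m; "opening": finger opening in m; "gripper_force": force on a finger pad.
Only numpy, scipy, OpenCV 4.12 (cv2) and the standard library are available. Lean on these libraries where they do the work, as an engineer would, in place of code of your own. Each camera call takes 0.05 s, during which the arm holds its last target. There are 200 camera calls.

## Task

The sliding glass sash of the sloping draught screen is bolted down over the compass turntable. With the fingertips only, push the bolt's upright tab outwards until the bolt is fully drawn, then push the sash up its slope from beneath its lip until the end of the lip is level with the brass marker on the side post, and leave it standing there, clear of the robot. Push gently, do not pinch or grip anything, and leave the marker, the turntable's knob and the loose things on the bench where they are.

Things in the scene. Friction and masses are not known exactly. Their poses are not given: they have to be found in the camera images.
- lip_under (a point): brass lip bar along the sash's bottom rail, 290 x 14 mm, standing 32 mm out. This point: middle of its underside (the face to push), 16 mm out from the rail. Axes: x up the 45 degree slope the sash slides on, leaning away from the robot; y along the lip to the robot's left; z square out of the slope. Flat rail face goes on 50 mm below the lip, ending 60 mm above the bench. Side posts beyond y = +-160 mm, faces at z = -10 mm
- lip_end (a point): centre of the 14 mm thick edge of the lip's right-hand end (-y), 7 mm above the underside, 145 mm from the lip's middle; axes as the lip's. It is to be brought level with the marker
- mark (a point): tip of the brass marker (block 20 x 24 x 12 mm with a 6 mm rod pointing at the sash) clamped on the right-hand post, 80 to 150 mm up the slope from the lip's start; axes as the lip's, so lip_end is level when its x in this frame is 0. The tip stands 4 mm beside the passing lip's end; it slides if knocked
- sash (a joint): travel of the sash up its slope, m: 0 shut, 0.17 at the upper stop. Counterweighted (a brass weight on a rod at the right side goes down as it rises), it stays wherever it is left; about 3 to 6 N moves it. The bolt bars it until drawn
- bolt_tab (a point): upright brass tab on the bolt at the left-hand post, a plate 26 (x) by 10 (y) by 55 mm (z), axes as the lip's. This point is its centre. Push its inner (-y) face; the bolt slides along +y, outwards. At its foot the 12 mm bolt bar runs inwards over the lip's upper side. Lip's outer edge: z = -13 mm from the centre; tab's top: +27 mm
- bolt (a joint): travel of the bolt, m: 0 to 0.006 at the start (over the lip), 0.040 fully drawn at its stop. It slides stiffly (about 2 N) and stays where it is left
- turn_knob (a joint): the brass knob of the turntable, 60 mm wide, 50 mm tall, on the bench to the right of the screen; rad, 0 at the start; leave alone
- sphere_left: painted iron sphere, 110 mm across on a 68 mm foot, 123 mm tall, on the bench left of the screen; origin under its foot; leave alone
- sphere_right: the like sphere right of the screen; leave alone
- reflector: copper lamp reflector, a bowl 124 mm across, 48 mm tall, in front of the screen at the right; origin under its centre; leave alone
- screwdriver: screwdriver lying in front of the screen at the left; origin under its middle; leave alone
- oil_can: steel can, 56 mm across, 110 mm tall, on the bench left of the screen; origin under its centre; leave alone

How it is judged:
By the outcome, as a careful person would: the job done as asked, in the order asked, and still so for the second after the job is handed in, with the robot touching nothing.
It also fails if it takes over 51 s, if anything falls off the work surface, if the arm or the gripper's body presses on something with over 40 N, if the wrist force passes 120 N, or if a joint passes its speed limit or range.

## Working session

There is one attempt and no reset: what is moved stays moved. The work goes in short steps, Python scripts to look and compute and a tool call to move; the robot and the scene stay as the last step left them, time stands still between calls to the robot, and variables do not carry over. Pictures are saved under pics/ and viewed, at most 12 in all, crops included, and the job is handed in when it is done.

Besides the shell and the picture viewer there is one more tool, called as a command line: name --argument value ..., lists and objects as JSON in quotes. arm_command: Moves the arm, as the interface text tells. Shifts and turns lie within -1 to 1; 1 stands for 500 mm of shift or 2 rad of turn. Its arguments: {"type":"object","properties":{"targets":{"type":"array","items":{"type":"object","properties":{"x":{"type":"number","minimum":-1,"maximum":1},"y":{"type":"number","minimum":-1,"maximum":1},"z":{"type":"number","minimum":-1,"maximum":1},"rx":{"type":"number","minimum":-1,"maximum":1},"ry":{"type":"number","minimum":-1,"maximum":1},"rz":{"type":"number","minimum":-1,"maximum":1},"claw":{"type":"number"}}}},"squeeze":{"type":"number"}},"required":["targets"]}

```bash
mkdir -p pics; ls
cat > h.py <<'E'
import numpy as np, cv2
from plant import robot
def snap(n,tag):
    c=robot.get_calibration(n); im,d=robot.read_camera(n)
    np.savez(f'pics/{tag}.npz',im=im,d=d,K=c['intrinsics'],o=c['origin'],R=c['orientation'],)
    cv2.imwrite(f'pics/{tag}.png',im[:,:,::-1]); return c
def pt(tag,u,v,r=1):
    f=np.load(f'pics/{tag}.npz'); d=f['d'][v-r:v+r+1,u-r:u+r+1]; d=np.median(d[d>0])
    K=f['K']; p=np.array([(u-K[0,2])/K[0,0]*d,-(v-K[1,2])/K[1,1]*d,-d])
    R=f['R']; 
    if R.shape!=(3,3): R=cv2.Rodrigues(R)[0]
    return f['o']+R@p
E
python3 - <<'E'
from h import *
for n in('scene','side'):
    c=snap(n,n+'0'); print(c)
print(robot.read_state())
a=cv2.imread('pics/scene0.png');cv2.imwrite('pics/scene0b.png',cv2.resize(a,(800,600)))
a=cv2.imread('pics/side0.png');cv2.imwrite('pics/side0b.png',cv2.resize(a,(800,600)))
E
```

```text
pics
{'intrinsics': array([[393.92265423,   0.        , 252.38410237],
       [  0.        , 393.92265423, 193.0980371 ],
       [  0.        ,   0.        ,   1.        ]]), 'origin': array([ 1.47009786, -0.21241997,  0.93256633]), 'orientation': array([0.75173487, 0.57230696, 1.25160807])}
{'intrinsics': array([[374.63692704,   0.        , 256.49956591],
       [  0.        , 374.63692704, 194.78189033],
       [  0.        ,   0.        ,   1.        ]]), 'origin': array([-0.08252095,  0.63861597,  0.62585049]), 'orientation': array([ 0.4705626 , -1.2009771 , -2.08451768])}
{'t': 0.1, 'q': array([-1.21138677e+00,  1.31076848e-01,  1.48918339e+00, -1.62642101e-05,
        1.52297634e+00, -8.54227508e-02]), 'dq': array([-0.00131567, -0.00093615, -0.00143896, -0.00345043,  0.00056612,
       -0.00017255]), 'joint_torque': array([ 1.35822203e-03, -5.61337280e+01, -4.93098772e+01,  7.71555793e-02,
        2.91281927e-02, -4.05317917e-05]), 'tool_pos': array([ 0.25801405, -0.5411498 ,  0.23169042]), 'orientation': array([-3.06262028e+00, -6.92636652e-01,  3.77732271e-04]), 'force': array([0.27618019, 0.22224108, 0.51222179]), 'wrist_torque': array([-0.03062295,  0.01606212,  0.05937815]), 'gripper_force': 0.0, 'opening': 0.09283801034934398}
```

View pics/scene0b.png

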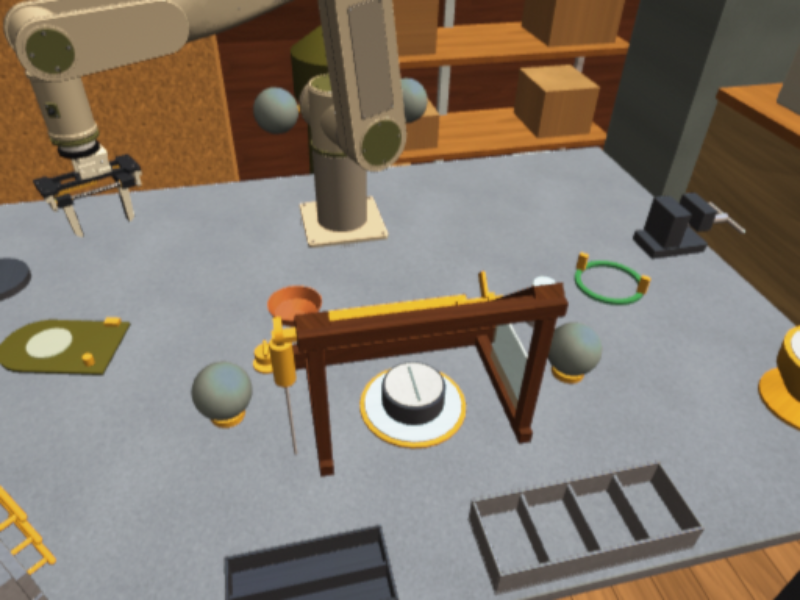

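View pics/side0b.png

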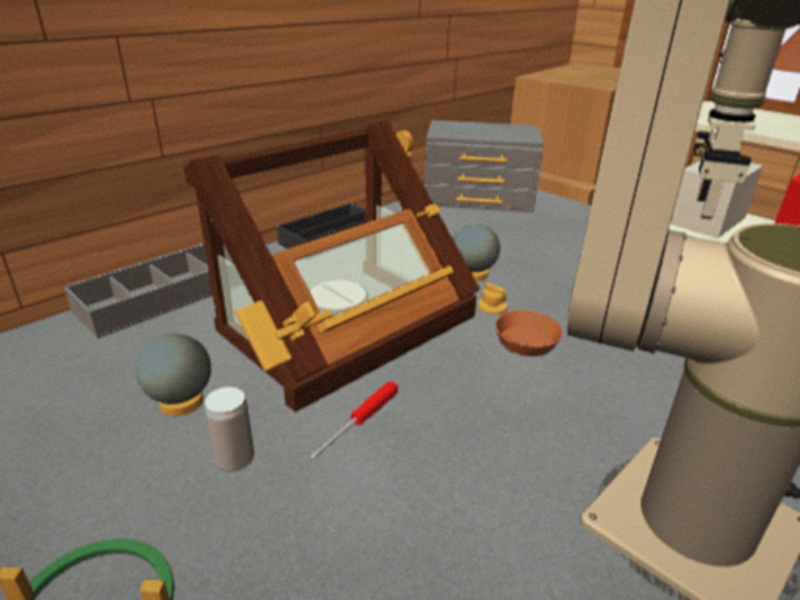

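The side camera shows the screen's front: lip from about (325,325) to (450,272) in the enlarged view, bolt tab near (300,318), marker near (428,210). I'll enlarge it to read it more closely.

Run:
```python
from h import *
a=cv2.imread('pics/side0.png')[120:240,150:310];cv2.imwrite('pics/c1.png',cv2.resize(a,(800,600),interpolation=cv2.INTER_CUBIC))
```

```text
(no output)
```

View pics/c1.png

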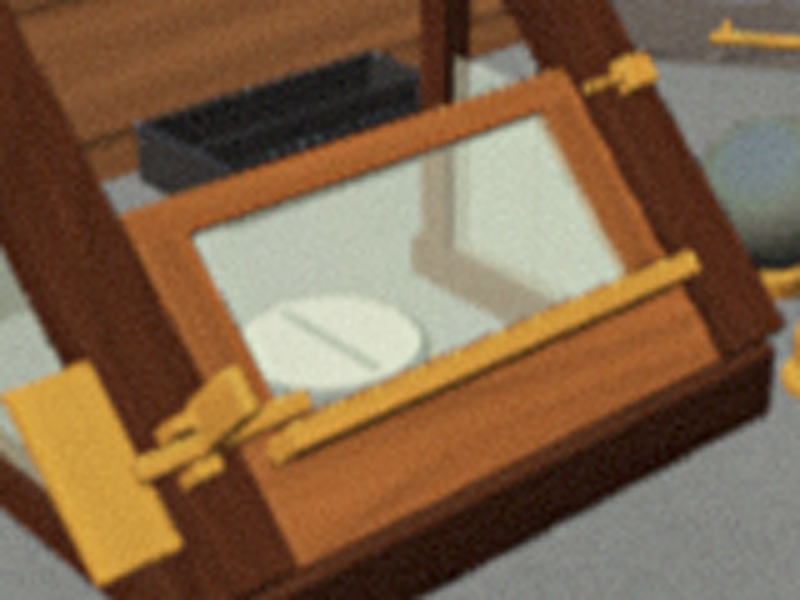

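The crop (scale 5, offset 150,120) shows the lip's ends at (285,450) and (692,262), the tab centred at (225,405), and the marker's rod tip at (586,90) with its block at (635,75).

Run:
```python
from h import *
np.set_printoptions(precision=4,suppress=True)
P=lambda x,y,r=1: pt('side0',int(round(150+x/5)),int(round(120+y/5)),r)
for n,x,y in [('railA',350,520),('railB',600,390),('railC',450,460),('postL',70,230),('postL2',30,100),('postL3',230,520),('postR',600,150),('postR2',690,230),('lipL',290,450),('lipM',470,360),('lipM2',380,403),('lipM3',580,310),('lipR',690,265),('tab',225,405),('tabtop',240,380),('tabbot',205,435),('barend',300,405),('mblk',635,75),('rod',600,85),('rodtip',588,90),('baseFL',400,540),('baseFR',700,430),
 ]: print(n,P(x,y), P(x,y,0))
```

```text
railA [0.5243 0.1463 0.0774] [0.5237 0.1468 0.078 ]
railB [ 0.5214 -0.0347  0.0812] [ 0.5193 -0.0323  0.0832]
railC [0.5261 0.0758 0.0813] [0.5284 0.0738 0.0793]
postL [0.6543 0.2104 0.2143] [0.6554 0.2097 0.2136]
postL2 [0.7022 0.1965 0.2638] [0.7002 0.1976 0.2647]
postL3 [0.5389 0.2089 0.1   ] [0.5378 0.2096 0.1009]
postR [ 0.6106 -0.1238  0.1723] [ 0.6102 -0.1234  0.1726]
postR2 [ 0.5588 -0.1502  0.1294] [ 0.5579 -0.1491  0.1301]
lipL [0.5385 0.171  0.1238] [0.5385 0.171  0.1238]
lipM [0.5306 0.0576 0.1333] [0.5301 0.058  0.1337]
lipM2 [0.5322 0.1182 0.1304] [0.5323 0.1181 0.1303]
lipM3 [ 0.5298 -0.0245  0.133 ] [ 0.5287 -0.0233  0.1339]
lipR [ 0.5253 -0.1114  0.1321] [ 0.5247 -0.1106  0.1326]
tab [0.5346 0.21   0.1677] [0.5346 0.21   0.1677]
tabtop [0.5279 0.2054 0.1823] [0.5279 0.2054 0.1823]
tabbot [0.5538 0.2093 0.1419] [0.5538 0.2093 0.1419]
barend [0.5529 0.1525 0.1354] [0.5529 0.1525 0.1354]
mblk [ 0.6195 -0.1619  0.2072] [ 0.6181 -0.1603  0.208 ]
rod [ 0.6261 -0.1383  0.2051] [ 0.6252 -0.1373  0.2056]
rodtip [ 0.6318 -0.1359  0.2008] [ 0.6351 -0.1395  0.1988]
baseFL [0.5273 0.1106 0.0458] [0.526  0.1117 0.0471]
baseFR [ 0.5213 -0.1278  0.0145] [ 0.5215 -0.1281  0.0143]
```

```bash
cat >> h.py <<'E'
def cloud(tag,poly):
    f=np.load(f'pics/{tag}.npz'); d=f['d']; m=np.zeros(d.shape,np.uint8)
    cv2.fillPoly(m,[np.round(np.array(poly)).astype(np.int32)],1); v,u=np.nonzero(m*(d>0)); z=d[v,u]; K=f['K']
    p=np.c_[(u-K[0,2])/K[0,0]*z,-(v-K[1,2])/K[1,1]*z,-z]; return f['o']+p@cv2.Rodrigues(f['R'])[0].T
E
python3 - <<'E'
from h import *
from scipy.optimize import least_squares
np.set_printoptions(precision=4,suppress=True)
C=lambda p: cloud('side0',[(150+x/5,120+y/5) for x,y in p])
rail=C([(310,545),(285,480),(680,300),(705,350)])
pl=C([(0,30),(0,150),(75,340),(140,400),(100,230)]); pr=C([(610,120),(630,110),(760,320),(730,340)])
def n(psi): s=.5**.5; return np.array([-np.cos(psi)*s,-np.sin(psi)*s,s])
r=least_squares(lambda q: np.r_[rail@n(q[0])-q[1],pl@n(q[0])-q[2],pr@n(q[0])-q[2]],[0,-.3,-.3],loss='soft_l1',f_scale=.003)
psi=r.x[0]; N=n(psi); Y=np.array([-np.sin(psi),np.cos(psi),0]); X=np.cross(Y,N); B=np.c_[X,Y,N]
print('psi',psi,r.x, len(rail),len(pl),len(pr), 'unconstrained rail n', np.linalg.svd(rail-rail.mean(0))[2][2], np.linalg.svd(pl-pl.mean(0))[2][2])
np.savez('frame.npz',B=B,zr=r.x[1],zp=r.x[2])
# whole local cloud in slope coords, relative to rail plane
P=lambda x,y: (B.T@pt('side0',int(round(150+x/5)),int(round(120+y/5)),0)-[0,0,r.x[1]])
for nme,x,y in [('lipL',290,450),('lipM2',380,403),('lipM',470,360),('lipM3',580,310),('lipR',690,265),('tab',225,405),('tabtop',240,380),('barend',300,405),('barend2',290,405),('mblk',635,75),('rod',600,85),('plate',90,470),('plate2',60,390),('plate3',140,560)]: print(nme,P(x,y)*1000)
lip=C([(270,470),(265,435),(690,245),(705,265)])@B-[0,0,r.x[1]]
k=(lip[:,2]>.012)&(lip[:,2]<.045); q=lip[k]*1000
print(len(q),np.percentile(q,[1,5,25,50,75,95,99],axis=0))
print('screw/reflector', pt('side0',338,212),pt('side0',240,256))
E
```

```text
psi -0.027265904707129435 [-0.0273 -0.3127 -0.3068] 1181 735 337 unconstrained rail n [-0.7044  0.0184  0.7095] [ 0.7071 -0.0193 -0.7068]
lipL [464.8512 185.6213  22.8511]
lipM2 [466.1223 132.5321  30.7848]
lipM [468.143   72.4341  33.6044]
lipM3 [468.8112  -8.8469  33.2241]
lipR [466.8217 -96.2718  33.4402]
tab [492.395  224.4785  57.4592]
tabtop [498.0706 219.6888  72.3618]
barend [483.6325 167.5612  20.5033]
barend2 [485.4757 173.1669  21.4713]
mblk [ 587.0591 -143.3783   19.7922]
rod [ 589.9497 -120.2075   13.5151]
plate [496.8517 275.4307   5.359 ]
plate2 [538.1335 269.4904   2.9145]
plate3 [448.7626 272.0268   1.7369]
541 [[463.3073 -99.448   13.4531]
 [463.5837 -83.1819  18.2099]
 [465.576  -12.174   30.0492]
 [469.3374  65.1349  31.6045]
 [473.247  132.8007  32.7515]
 [476.4842 182.3821  33.9685]
 [477.3214 186.3596  34.8244]]
screw/reflector [ 0.3995 -0.2058  0.0162] [0.4441 0.1516 0.0252]
```

```bash
cat >> h.py <<'E'
def slope(p):
    f=np.load('frame.npz'); return np.atleast_2d(p)@f['B']*1000-[0,0,f['zr']*1000]
def world(s):
    f=np.load('frame.npz'); return f['B']@((np.array(s)+[0,0,f['zr']*1000])/1000)
def plan(s):
    """slope target (mm) of FINGERTIP, tool square to slope -> shift/turn in command units"""
    f=np.load('frame.npz'); B=f['B']; st=robot.read_state()
    R=np.c_[B[:,0],-B[:,1],-B[:,2]]; tcp=world(s)-0.014*R[:,2]
    rv=cv2.Rodrigues(R@cv2.Rodrigues(st['orientation'])[0].T)[0].ravel()
    return np.round((tcp-st['tool_pos'])/.5,4), np.round(rv/2,4), tcp
E
python3 - <<'E'
from h import *
np.set_printoptions(precision=4,suppress=True)
C=lambda p: slope(cloud('side0',[(150+x/5,120+y/5) for x,y in p]))
t=C([(170,440),(170,390),(235,355),(265,400),(230,440)])
q=t[(t[:,2]>30)&(t[:,2]<80)]; print(len(q),np.percentile(q,[2,10,50,90,98],axis=0))
m=C([(580,100),(580,75),(630,45),(665,75),(640,100)]); m=m[(m[:,2]>0)]; 
r=m[m[:,1]>-128]; print(len(r),np.percentile(r,[2,10,50,90,98],axis=0))
b=m[m[:,1]<-132]; print(len(b),np.percentile(b,[2,10,50,90,98],axis=0))
print(plan((440,43,110)),plan((487,180,110)))
E
```

```text
135 [[482.4691 216.7995  31.5957]
 [484.1168 219.0693  35.4712]
 [493.947  224.1033  59.1696]
 [504.3705 225.5328  72.8146]
 [506.5307 226.3945  73.9712]]
31 [[ 583.3257 -127.245     0.766 ]
 [ 585.1761 -126.2661    2.1289]
 [ 591.2373 -120.7658    6.6824]
 [ 600.7469 -112.8542   14.1798]
 [ 602.8449 -108.8133   16.1668]]
93 [[ 576.9356 -164.216     3.693 ]
 [ 580.3865 -159.956     4.5433]
 [ 589.7374 -145.8084   12.7599]
 [ 603.5853 -135.1986   18.6207]
 [ 608.3771 -133.2765   19.918 ]]
(array([ 0.3751,  1.144 , -0.108 ]), array([ 0.0813, -0.3877, -0.224 ]), array([0.4456, 0.0309, 0.1777])) (array([ 0.449 ,  1.4161, -0.0415]), array([ 0.0813, -0.3877, -0.224 ]), array([0.4825, 0.1669, 0.2109]))
```

arm_command --targets '[{"z":0.08,"claw":255},{"z":0.16,"claw":255},{"z":0.24,"claw":255},{"z":0.3,"claw":255},{"z":0.3,"claw":255}]' --squeeze 3

```text
schema error: expected keys x, y, z, rx, ry, rz, claw
```

arm_command --targets '[{"x":0,"y":0,"z":0.08,"rx":0,"ry":0,"rz":0,"claw":255},{"x":0,"y":0,"z":0.16,"rx":0,"ry":0,"rz":0,"claw":255},{"x":0,"y":0.08,"z":0.24,"rx":0,"ry":0,"rz":0,"claw":255},{"x":0.02,"y":0.16,"z":0.3,"rx":0,"ry":0,"rz":0,"claw":255},{"x":0.04,"y":0.24,"z":0.3,"rx":0,"ry":0,"rz":0,"claw":255},{"x":0.06,"y":0.32,"z":0.3,"rx":0,"ry":0,"rz":0,"claw":255},{"x":0.08,"y":0.4,"z":0.3,"rx":0,"ry":0,"rz":0,"claw":255},{"x":0.1,"y":0.48,"z":0.3,"rx":0,"ry":0,"rz":0,"claw":255},{"x":0.12,"y":0.56,"z":0.3,"rx":0,"ry":0,"rz":0,"claw":255},{"x":0.14,"y":0.64,"z":0.3,"rx":0,"ry":0,"rz":0,"claw":255}]' --squeeze 3

```text
t: 0.93
tool_pos: [0.3237, -0.2367, 0.3823]
orientation: [-3.064, -0.692, -0.0]
force: [0.7, 0.7, 1.1]
opening: 0.0305
gripper_force: 0.0
```

Run:
```python
from h import *
for s in [(465,43,150),(494,180,120)]: print(plan(s))
```

```text
(array([ 0.2224,  0.5357, -0.3172]), array([ 0.0819, -0.3876, -0.2234]), array([0.43495015, 0.03115374, 0.22367016]))
(array([ 0.3133,  0.8073, -0.3187]), array([ 0.0819, -0.3876, -0.2234]), array([0.4803889 , 0.16696544, 0.22296305]))
```

arm_command --targets '[{"x":0.02,"y":0.06,"z":-0.02,"rx":0.01,"ry":-0.045,"rz":-0.026,"claw":255},{"x":0.04,"y":0.12,"z":-0.04,"rx":0.02,"ry":-0.09,"rz":-0.052,"claw":255},{"x":0.06,"y":0.18,"z":-0.08,"rx":0.03,"ry":-0.14,"rz":-0.08,"claw":255},{"x":0.08,"y":0.24,"z":-0.12,"rx":0.04,"ry":-0.185,"rz":-0.107,"claw":255},{"x":0.1,"y":0.3,"z":-0.16,"rx":0.05,"ry":-0.23,"rz":-0.133,"claw":255},{"x":0.12,"y":0.36,"z":-0.19,"rx":0.06,"ry":-0.28,"rz":-0.16,"claw":255},{"x":0.14,"y":0.42,"z":-0.22,"rx":0.07,"ry":-0.325,"rz":-0.187,"claw":255},{"x":0.16,"y":0.48,"z":-0.25,"rx":0.08,"ry":-0.37,"rz":-0.213,"claw":255},{"x":0.17,"y":0.5,"z":-0.26,"rx":0.082,"ry":-0.388,"rz":-0.223,"claw":255},{"x":0.17,"y":0.5,"z":-0.26,"rx":0.082,"ry":-0.388,"rz":-0.223,"claw":255}]'

```text
t: 1.77
tool_pos: [0.5226, -0.0122, 0.254]
orientation: [2.912, -0.04, 1.155]
force: [-0.6, 0.4, -0.8]
opening: 0.0006
gripper_force: 0.0
```

Run:
```python
from h import *
print(plan((494,180,120))); c=snap('wrist','w1'); st=robot.read_state(); print(st['tool_pos'],st['q'],slope(st['tool_pos']))
a=cv2.imread('pics/w1.png');cv2.imwrite('pics/w1b.png',cv2.resize(a,(800,600),interpolation=cv2.INTER_CUBIC))
```

```text
(array([-0.0844,  0.3583, -0.0621]), array([-0.0012, -0.015 , -0.0002]), array([0.4803889 , 0.16696544, 0.22296305]))
[ 0.52174207 -0.01061487  0.25174503] [-0.20620293 -0.89115404  2.41017724  0.16144841  0.88548644  1.33624918] [[547.00547553   3.61307862 121.69839363]]
```

View pics/w1b.png

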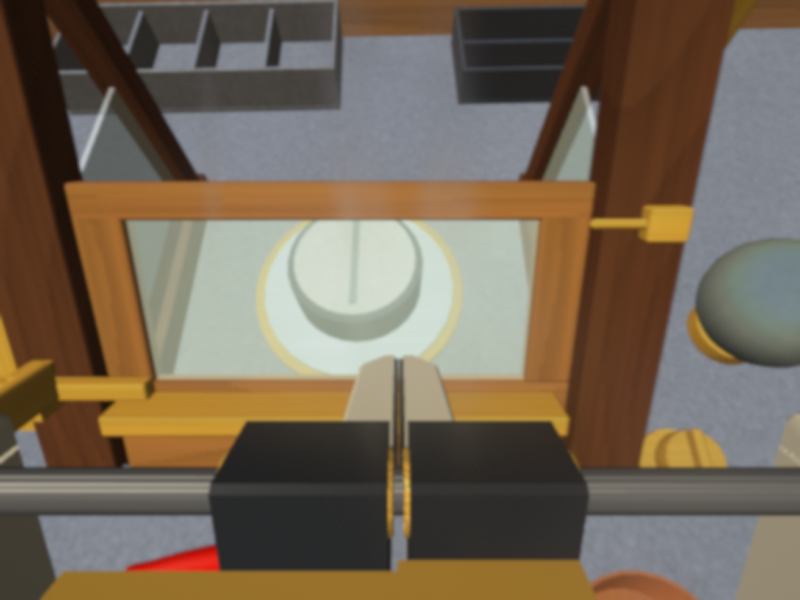

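The wrist view shows the bolt tab at (25,395) with its bar reaching (150,388) over the lip's left end (103,420), the lip's right end at (567,420) and the marker's rod tip at (592,223). Joint 2 sits at its limit, so the tilt is too great this close in. I'll back off to a lesser tilt.

arm_command --targets '[{"x":0,"y":0.03,"z":0,"rx":0,"ry":0.04,"rz":0,"claw":255},{"x":0,"y":0.07,"z":0,"rx":0,"ry":0.08,"rz":0,"claw":255},{"x":0,"y":0.12,"z":0,"rx":0,"ry":0.12,"rz":0,"claw":255},{"x":0,"y":0.17,"z":0,"rx":0,"ry":0.14,"rz":0,"claw":255},{"x":0,"y":0.2,"z":0,"rx":0,"ry":0.14,"rz":0,"claw":255},{"x":0,"y":0.2,"z":0,"rx":0,"ry":0.14,"rz":0,"claw":255}]'

```text
t: 2.32
tool_pos: [0.5223, 0.0878, 0.2573]
orientation: [3.042, -0.031, 0.732]
force: [-0.4, -0.1, -0.5]
opening: 0.0005
gripper_force: 0.0
```

Run:
```python
from h import *
from scipy.optimize import least_squares
np.set_printoptions(precision=4,suppress=True)
st=robot.read_state(); R=cv2.Rodrigues(st['orientation'])[0]; q=st['q']
print(q,st['tool_pos'],R[:,2],'tilt',np.degrees(np.arccos(-R[2,2])),slope(st['tool_pos']), st['t'])
D=[([0.1311,1.4892,1.523],(.2580**2+.5411**2)**.5,.2317),([-.8912,2.4102,.8855],(.5217**2+.0106**2)**.5,.2517),(q[[1,2,4]],np.hypot(*st['tool_pos'][:2]),st['tool_pos'][2])]
def f(p):
    a,L1,L2,d,h=p; o=[]
    for (A,Bq,C),r,z in D:
        o+=[a+L1*np.sin(A)+L2*np.sin(A+Bq)+d*np.sin(A+Bq+C)-r,h+L1*np.cos(A)+L2*np.cos(A+Bq)+d*np.cos(A+Bq+C)-z]
    return np.r_[o,.002*(np.array(p)-[0.05,.4,.4,.25,.35])]
s=least_squares(f,[0.05,.4,.4,.25,.35]);print(s.x,s.fun[:6]); np.save('kin.npy',s.x)
P=lambda u,v:slope(pt('w1',int(u*.64),int(v*.64)))
for n,u,v in [('rod',600,223),('rodmid',620,223),('blk',670,223),('lipRtop',555,405),('lipRedge',555,425),('tabtop',25,375),('bar',140,388)]: print(n,P(u,v))
```

```text
[ 0.1179 -0.5359  2.0939 -0.0779  1.1174  1.7263] [0.5223 0.0878 0.2573] [ 0.4546 -0.0167 -0.8906] tilt 27.056628447622348 [[549.4431 102.001  127.0962]] 2.3167
[-0.0174  0.5016  0.5523  0.561   0.322 ] [-0.0006 -0.0007 -0.0007 -0.0012  0.0013  0.002 ]
rod [[ 593.9168 -111.0426   13.133 ]]
rodmid [[ 593.6793 -122.1927   11.812 ]]
blk [[ 594.3044 -148.0572   15.7815]]
lipRtop [[478.1377 -97.2455  16.3914]]
lipRedge [[472.2746 -93.5458  29.934 ]]
tabtop [[508.7273 219.3152  33.0452]]
bar [[491.5375 164.3747  17.566 ]]
```

Run:
```python
from h import *
from scipy.optimize import least_squares
np.set_printoptions(precision=3,suppress=True)
a,L1,L2,d,h=np.load('kin.npy')
for nm,s in [('tab',(494,180,40)),('tabend',(494,240,40)),('lip0',(450,60,12)),('lip1',(570,60,12))]:
  for th in (15,20,25,30,35,40,45):
    t=np.radians(th); tip=world(s); T=tip-.014*np.array([np.sin(t),0,-np.cos(t)])
    r=np.hypot(*T[:2])-a-d*np.sin(np.pi-t); z=T[2]-h-d*np.cos(np.pi-t)
    D=np.hypot(r,z); b=np.pi-np.arccos((L1*L1+L2*L2-D*D)/2/L1/L2); q2=np.arctan2(r,z)-np.arctan2(L2*np.sin(b),L1+L2*np.cos(b))
    print(nm,th,T,'q2 %.2f q3 %.2f q5 %.2f'%(q2,b,np.pi-t-q2-b))
```

```text
tab 15 [0.543 0.165 0.17 ] q2 -0.21 q3 1.96 q5 1.13
tab 20 [0.542 0.165 0.17 ] q2 -0.30 q3 2.06 q5 1.03
tab 25 [0.541 0.165 0.169] q2 -0.40 q3 2.17 q5 0.94
tab 30 [0.54  0.165 0.169] q2 -0.50 q3 2.27 q5 0.85
tab 35 [0.539 0.165 0.168] q2 -0.60 q3 2.37 q5 0.76
tab 40 [0.538 0.165 0.167] q2 -0.70 q3 2.47 q5 0.67
tab 45 [0.537 0.165 0.166] q2 -0.80 q3 2.57 q5 0.59
tabend 15 [0.545 0.225 0.17 ] q2 -0.16 q3 1.92 q5 1.12
tabend 20 [0.544 0.225 0.17 ] q2 -0.26 q3 2.03 q5 1.02
tabend 25 [0.543 0.225 0.169] q2 -0.35 q3 2.13 q5 0.92
tabend 30 [0.541 0.225 0.169] q2 -0.44 q3 2.24 q5 0.83
tabend 35 [0.54  0.225 0.168] q2 -0.54 q3 2.34 q5 0.73
tabend 40 [0.539 0.225 0.167] q2 -0.63 q3 2.44 q5 0.63
tabend 45 [0.539 0.225 0.166] q2 -0.72 q3 2.54 q5 0.54
lip0 15 [0.529 0.046 0.119] q2 -0.26 q3 2.10 q5 1.04
lip0 20 [0.527 0.046 0.119] q2 -0.36 q3 2.20 q5 0.96
lip0 25 [0.526 0.046 0.118] q2 -0.46 q3 2.30 q5 0.87
lip0 30 [0.525 0.046 0.118] q2 -0.57 q3 2.40 q5 0.79
lip0 35 [0.524 0.046 0.117] q2 -0.67 q3 2.50 q5 0.71
lip0 40 [0.523 0.046 0.116] q2 -0.79 q3 2.59 q5 0.63
lip0 45 [0.522 0.046 0.115] q2 -0.90 q3 2.69 q5 0.57
lip1 15 [0.613 0.043 0.204] q2 -0.12 q3 1.83 q5 1.17
lip1 20 [0.612 0.043 0.204] q2 -0.21 q3 1.93 q5 1.07
lip1 25 [0.611 0.043 0.203] q2 -0.31 q3 2.04 q5 0.97
lip1 30 [0.61  0.043 0.203] q2 -0.40 q3 2.15 q5 0.87
lip1 35 [0.609 0.043 0.202] q2 -0.49 q3 2.25 q5 0.77
lip1 40 [0.608 0.043 0.201] q2 -0.58 q3 2.35 q5 0.67
lip1 45 [0.607 0.043 0.2  ] q2 -0.67 q3 2.45 q5 0.57
```

```bash
cat >> h.py <<'E'
def sh(*tips):
    st=robot.read_state(); z=cv2.Rodrigues(st['orientation'])[0][:,2]
    tip=st['tool_pos']+.014*z; print('t %.2f tip'%st['t'],slope(tip).round(1),'force',(np.load('frame.npz')['B'].T@st['force']).round(2),'q',st['q'].round(2))
    for s in tips: print(s,((world(s)-tip)/.5).round(4))
E
python3 - <<'E'
from h import *
sh((494,180,95),(494,180,37))
E
```

```text
t 2.32 tip [[545.1 101.9 113.8]] force [-0.6  -0.12 -0.06] q [ 0.12 -0.54  2.09 -0.08  1.12  1.73]
(494, 180, 95) [-0.0415  0.1573 -0.0989]
(494, 180, 37) [ 0.0405  0.1551 -0.1809]
```

arm_command --targets '[{"x":-0.02,"y":0.05,"z":-0.02,"rx":0,"ry":0,"rz":0,"claw":255},{"x":-0.04,"y":0.1,"z":-0.05,"rx":0,"ry":0,"rz":0,"claw":255},{"x":-0.04,"y":0.156,"z":-0.09,"rx":0,"ry":0,"rz":0,"claw":255},{"x":-0.04,"y":0.156,"z":-0.1,"rx":0,"ry":0,"rz":0,"claw":255},{"x":-0.01,"y":0.156,"z":-0.13,"rx":0,"ry":0,"rz":0,"claw":255},{"x":0.02,"y":0.155,"z":-0.16,"rx":0,"ry":0,"rz":0,"claw":255},{"x":0.04,"y":0.155,"z":-0.18,"rx":0,"ry":0,"rz":0,"claw":255},{"x":0.04,"y":0.155,"z":-0.18,"rx":0,"ry":0,"rz":0,"claw":255}]'

```text
t: 2.98
tool_pos: [0.5418, 0.161, 0.1642]
orientation: [3.04, -0.036, 0.727]
force: [-0.5, -0.5, -0.0]
opening: 0.0004
gripper_force: 0.0
```

Run:
```python
from h import *
sh((494,200,37),(494,245,37))
snap('side','s1');a=cv2.imread('pics/s1.png')[130:250,120:280];cv2.imwrite('pics/s1b.png',cv2.resize(a,(800,600),interpolation=cv2.INTER_CUBIC))
```

```text
t 2.98 tip [[491.7 175.5  35.6]] force [-0.38 -0.52  0.37] q [ 0.3  -0.32  2.11 -0.19  0.92  1.97]
(494, 200, 37) [0.0027 0.0489 0.0053]
(494, 245, 37) [0.0051 0.1388 0.0053]
```

View pics/s1b.png

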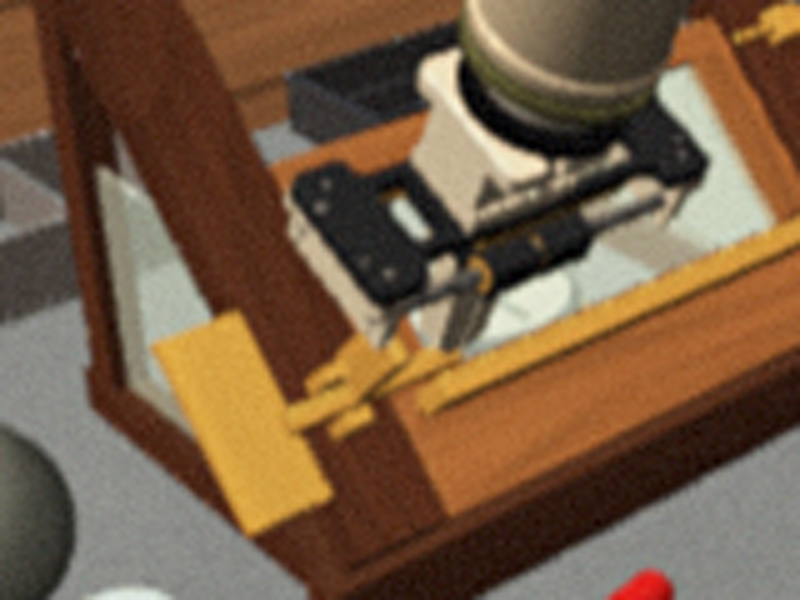

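arm_command --targets '[{"x":0.003,"y":0.012,"z":0.004,"rx":0,"ry":0,"rz":0,"claw":255},{"x":0.003,"y":0.024,"z":0.004,"rx":0,"ry":0,"rz":0,"claw":255},{"x":0.003,"y":0.034,"z":0.004,"rx":0,"ry":0,"rz":0,"claw":255},{"x":0.003,"y":0.042,"z":0.004,"rx":0,"ry":0,"rz":0,"claw":255},{"x":0.003,"y":0.05,"z":0.004,"rx":0,"ry":0,"rz":0,"claw":255},{"x":0.004,"y":0.058,"z":0.004,"rx":0,"ry":0,"rz":0,"claw":255},{"x":0.004,"y":0.066,"z":0.004,"rx":0,"ry":0,"rz":0,"claw":255},{"x":0.004,"y":0.074,"z":0.004,"rx":0,"ry":0,"rz":0,"claw":255},{"x":0.004,"y":0.08,"z":0.004,"rx":0,"ry":0,"rz":0,"claw":255}]'

```text
t: 3.78
tool_pos: [0.5444, 0.2036, 0.1693]
orientation: [3.04, -0.035, 0.735]
force: [0.8, -1.8, 1.2]
opening: 0.0007
gripper_force: 1.1
```

Run:
```python
from h import *
sh((494,245,37))
```

```text
t 3.78 tip [[496.3 218.2  38.2]] force [ 1.49 -1.73  0.24] q [ 0.39 -0.26  2.06 -0.24  0.93  2.09]
(494, 245, 37) [-0.      0.0535 -0.0049]
```

arm_command --targets '[{"x":0,"y":0.006,"z":0,"rx":0,"ry":0,"rz":0,"claw":255},{"x":0,"y":0.012,"z":0,"rx":0,"ry":0,"rz":0,"claw":255},{"x":0,"y":0.018,"z":0,"rx":0,"ry":0,"rz":0,"claw":255},{"x":0,"y":0.024,"z":0,"rx":0,"ry":0,"rz":0,"claw":255},{"x":0.001,"y":0.028,"z":0,"rx":0,"ry":0,"rz":0,"claw":255}]'

```text
t: 4.2
tool_pos: [0.5445, 0.2173, 0.1688]
orientation: [3.041, -0.035, 0.733]
force: [-1.8, -2.5, 1.0]
opening: 0.0006
gripper_force: 1.1
```

Run:
```python
from h import *
sh((494,245,37))
```

```text
t 4.20 tip [[495.8 232.   38.1]] force [-0.47 -2.55  1.94] q [ 0.42 -0.24  2.04 -0.25  0.93  2.12]
(494, 245, 37) [-0.0003  0.026  -0.004 ]
```

arm_command --targets '[{"x":0,"y":0.005,"z":0,"rx":0,"ry":0,"rz":0,"claw":255},{"x":0,"y":0.01,"z":0,"rx":0,"ry":0,"rz":0,"claw":255},{"x":0,"y":0.01,"z":0,"rx":0,"ry":0,"rz":0,"claw":255}]'

```text
t: 4.45
tool_pos: [0.5446, 0.2225, 0.1689]
orientation: [3.041, -0.035, 0.733]
force: [0.3, -1.1, -0.4]
opening: 0.0005
gripper_force: 0.2
```

Run:
```python
from h import *
sh((494,245,37))
```

```text
t 4.45 tip [[495.8 237.2  38.1]] force [-0.11 -1.09 -0.52] q [ 0.43 -0.23  2.03 -0.26  0.93  2.13]
(494, 245, 37) [-0.0004  0.0157 -0.0041]
```

arm_command --targets '[{"x":0,"y":0.005,"z":0,"rx":0,"ry":0,"rz":0,"claw":255},{"x":0,"y":0.01,"z":0,"rx":0,"ry":0,"rz":0,"claw":255},{"x":0,"y":0.01,"z":0,"rx":0,"ry":0,"rz":0,"claw":255}]'

```text
t: 4.7
tool_pos: [0.5447, 0.2241, 0.1687]
orientation: [3.035, -0.036, 0.731]
force: [-3.4, -17.2, 6.0]
opening: 0.0006
gripper_force: 9.3
```

Run:
```python
from h import *
sh()
```

```text
t 4.70 tip [[495.7 238.7  38. ]] force [  2.21 -17.28   6.29] q [ 0.44 -0.23  2.03 -0.27  0.94  2.15]
```

The force jumped to 17 N with almost no motion, so the bolt is at its stop. I'll back off, and confirm with a picture from above while working out the approach to the lip.

arm_command --targets '[{"x":0,"y":-0.02,"z":0,"rx":0,"ry":0,"rz":0,"claw":255},{"x":0,"y":-0.06,"z":0,"rx":0,"ry":0,"rz":0,"claw":255},{"x":-0.01,"y":-0.1,"z":0.03,"rx":0,"ry":0,"rz":0,"claw":255},{"x":-0.02,"y":-0.14,"z":0.07,"rx":0,"ry":0,"rz":0,"claw":255},{"x":-0.03,"y":-0.19,"z":0.1,"rx":0,"ry":0,"rz":0,"claw":255},{"x":-0.03,"y":-0.24,"z":0.1,"rx":0,"ry":0,"rz":0,"claw":255},{"x":-0.03,"y":-0.28,"z":0.1,"rx":0,"ry":0,"rz":0,"claw":255},{"x":-0.03,"y":-0.28,"z":0.1,"rx":0,"ry":0,"rz":0,"claw":255}]'

```text
t: 5.37
tool_pos: [0.5299, 0.0845, 0.2197]
orientation: [3.039, -0.038, 0.736]
force: [0.3, 0.0, -1.3]
opening: 0.0006
gripper_force: 0.0
```

Run:
```python
from h import *
sh((458,70,69),(440,70,12),(447,70,12))
snap('side','s2');a=cv2.imread('pics/s2.png')[130:250,120:280];cv2.imwrite('pics/s2b.png',cv2.resize(a,(800,600),interpolation=cv2.INTER_CUBIC))
```

```text
t 5.37 tip [[524.   98.9  81.8]] force [-0.69  0.01 -1.09] q [ 0.11 -0.5   2.14 -0.08  1.03  1.73]
(458, 70, 69) [-0.0767 -0.0556 -0.1114]
(440, 70, 12) [-0.0216 -0.0571 -0.2174]
(447, 70, 12) [-0.0117 -0.0574 -0.2075]
```

View pics/s2b.png

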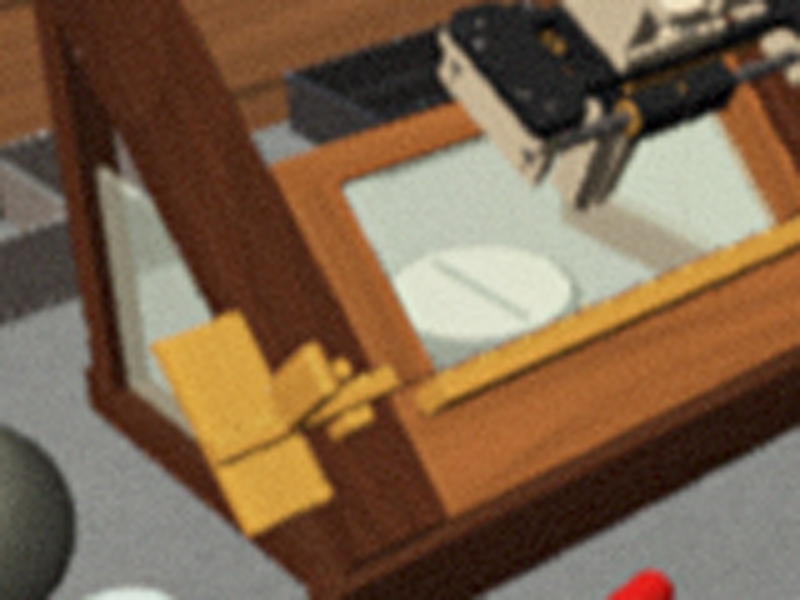

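The bolt is fully drawn: the bar's end (398,378) now stands clear of the lip's left end (425,405). Next I'll go down in front of the lip to beneath it, along the finger axis.

arm_command --targets '[{"x":-0.03,"y":-0.02,"z":-0.03,"rx":0,"ry":0,"rz":0,"claw":255},{"x":-0.06,"y":-0.04,"z":-0.07,"rx":0,"ry":0,"rz":0,"claw":255},{"x":-0.077,"y":-0.056,"z":-0.11,"rx":0,"ry":0,"rz":0,"claw":255},{"x":-0.077,"y":-0.056,"z":-0.11,"rx":0,"ry":0,"rz":0,"claw":255}]'

```text
t: 5.75
tool_pos: [0.4873, 0.0591, 0.1581]
orientation: [3.043, -0.035, 0.721]
force: [-0.7, -0.0, -1.1]
opening: 0.0007
gripper_force: 0.0
```

Run:
```python
from h import *
sh((440,70,12),(447,70,12))
```

```text
t 5.75 tip [[450.7  72.3  67.9]] force [-1.22 -0.02 -0.29] q [ 0.04 -0.61  2.32 -0.05  0.97  1.66]
(440, 70, 12) [ 0.0637 -0.0063 -0.0942]
(447, 70, 12) [ 0.0736 -0.0066 -0.0843]
```

arm_command --targets '[{"x":0.016,"y":-0.002,"z":-0.024,"rx":0,"ry":0,"rz":0,"claw":255},{"x":0.032,"y":-0.003,"z":-0.047,"rx":0,"ry":0,"rz":0,"claw":255},{"x":0.048,"y":-0.005,"z":-0.07,"rx":0,"ry":0,"rz":0,"claw":255},{"x":0.06,"y":-0.006,"z":-0.09,"rx":0,"ry":0,"rz":0,"claw":255},{"x":0.06,"y":-0.006,"z":-0.09,"rx":0,"ry":0,"rz":0,"claw":255}]'

```text
t: 6.17
tool_pos: [0.5214, 0.0571, 0.1177]
orientation: [3.042, -0.034, 0.73]
force: [-0.5, -0.6, -0.3]
opening: 0.0006
gripper_force: 0.0
```

Run:
```python
from h import *
sh((447,70,12),(550,70,12))
snap('side','s3');a=cv2.imread('pics/s3.png')[130:250,150:310];cv2.imwrite('pics/s3b.png',cv2.resize(a,(800,600),interpolation=cv2.INTER_CUBIC))
```

```text
t 6.17 tip [[446.4  71.2  15.2]] force [-0.56 -0.57  0.09] q [ 0.03 -0.44  2.29 -0.05  0.82  1.65]
(447, 70, 12) [ 0.0053 -0.0025 -0.0035]
(550, 70, 12) [ 0.1509 -0.0065  0.1421]
```

View pics/s3b.png

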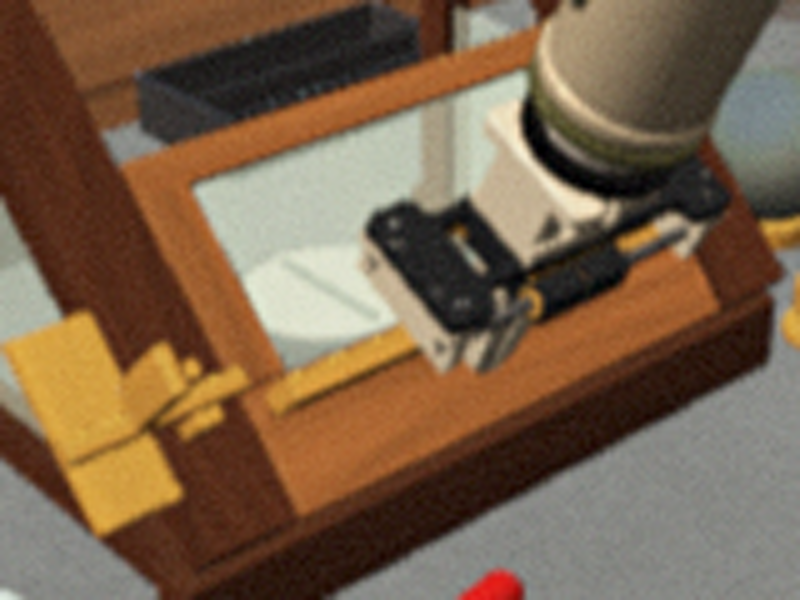

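The fingertip is beneath the lip (around (500,360)) and touching nothing. I'll push up the slope in stages.

arm_command --targets '[{"x":0.006,"y":0,"z":0.002,"rx":0,"ry":0,"rz":0,"claw":255},{"x":0.012,"y":0,"z":0.008,"rx":0,"ry":0,"rz":0,"claw":255},{"x":0.02,"y":0,"z":0.016,"rx":0,"ry":0,"rz":0,"claw":255},{"x":0.03,"y":0,"z":0.026,"rx":0,"ry":0,"rz":0,"claw":255},{"x":0.04,"y":-0.001,"z":0.036,"rx":0,"ry":0,"rz":0,"claw":255},{"x":0.05,"y":-0.001,"z":0.046,"rx":0,"ry":0,"rz":0,"claw":255},{"x":0.06,"y":-0.001,"z":0.056,"rx":0,"ry":0,"rz":0,"claw":255},{"x":0.07,"y":-0.002,"z":0.066,"rx":0,"ry":0,"rz":0,"claw":255},{"x":0.077,"y":-0.002,"z":0.073,"rx":0,"ry":0,"rz":0,"claw":255},{"x":0.082,"y":-0.002,"z":0.078,"rx":0,"ry":0,"rz":0,"claw":255}]'

```text
t: 7.05
tool_pos: [0.5632, 0.0549, 0.1592]
orientation: [3.04, -0.035, 0.736]
force: [-4.8, 1.6, -0.3]
opening: 0.0003
gripper_force: 2.0
```

Run:
```python
from h import *
sh((540,70,12))
```

```text
t 7.05 tip [[505.3  70.2  14.9]] force [-3.6   1.48  3.19] q [ 0.03 -0.35  2.15 -0.04  0.87  1.64]
(540, 70, 12) [ 0.0531 -0.0018  0.0449]
```

arm_command --targets '[{"x":0.008,"y":0,"z":0.007,"rx":0,"ry":0,"rz":0,"claw":255},{"x":0.017,"y":0,"z":0.015,"rx":0,"ry":0,"rz":0,"claw":255},{"x":0.026,"y":0,"z":0.024,"rx":0,"ry":0,"rz":0,"claw":255},{"x":0.035,"y":-0.001,"z":0.032,"rx":0,"ry":0,"rz":0,"claw":255},{"x":0.042,"y":-0.001,"z":0.039,"rx":0,"ry":0,"rz":0,"claw":255},{"x":0.047,"y":-0.001,"z":0.044,"rx":0,"ry":0,"rz":0,"claw":255},{"x":0.05,"y":-0.001,"z":0.047,"rx":0,"ry":0,"rz":0,"claw":255},{"x":0.05,"y":-0.001,"z":0.047,"rx":0,"ry":0,"rz":0,"claw":255}]'

```text
t: 7.72
tool_pos: [0.5878, 0.0543, 0.1822]
orientation: [3.04, -0.035, 0.735]
force: [-1.6, -0.8, 0.3]
opening: 0.0002
gripper_force: 0.4
```

Run:
```python
from h import *
sh()
for n in('side','wrist'):
    snap(n,n+'4')
a=cv2.imread('pics/wrist4.png');cv2.imwrite('pics/w4b.png',cv2.resize(a,(800,600),interpolation=cv2.INTER_CUBIC))
```

```text
t 7.72 tip [[539.   70.2  13.8]] force [-0.93 -0.81  1.33] q [ 0.02 -0.3   2.06 -0.04  0.91  1.63]
```

View pics/w4b.png

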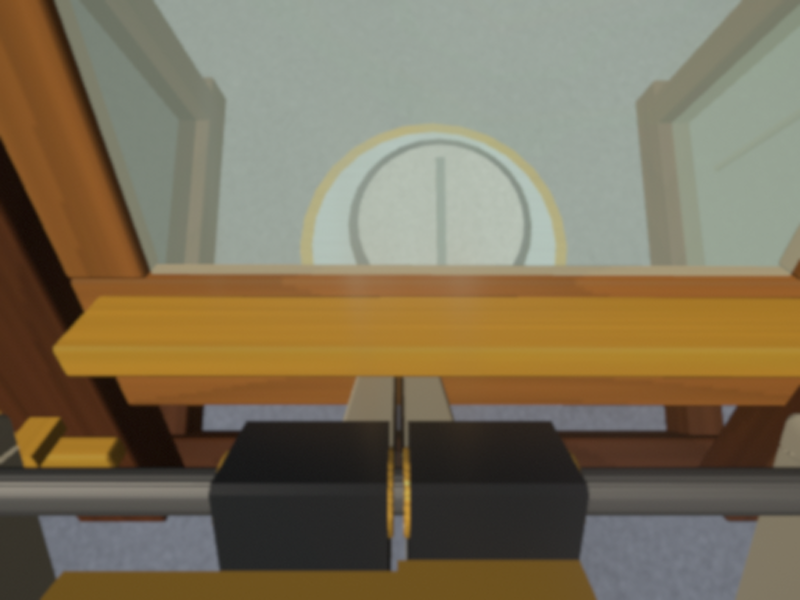

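The wrist view shows the lip's outer face between rows 348 and 376, with its upper-outer corner at row 348, square across the picture. The marker is out of view to the right, so I'll measure the lip here and then look from the side.

Run:
```python
from h import *
np.set_printoptions(precision=1,suppress=True)
for u in (300,600): 
  for v in (320,340,352,360,370): print(u,v,slope(pt('wrist4',int(u*.64),int(v*.64),1)))
a=cv2.imread('pics/side4.png')[110:230,190:350];cv2.imwrite('pics/s4b.png',cv2.resize(a,(800,600),interpolation=cv2.INTER_CUBIC))
```

```text
300 320 [[567.8 106.1  13.9]]
300 340 [[568.3 104.   25.8]]
300 352 [[566.  103.6  29.6]]
300 360 [[562.5 104.   29.6]]
300 370 [[558.3 104.5  29.8]]
600 320 [[567.7  -2.7  13.3]]
600 340 [[568.    1.7  25.2]]
600 352 [[566.3   2.9  29.7]]
600 360 [[563.    2.2  30. ]]
600 370 [[558.2   0.7  29.4]]
```

View pics/s4b.png

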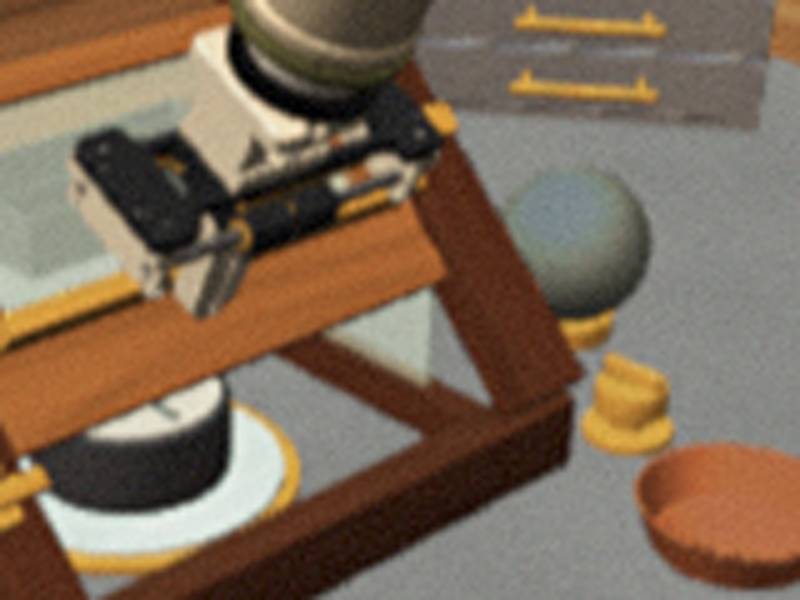

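Travel so far is about 90 mm with some 33 mm left. I'll back off slightly and shift the finger to the right along the lip, so that the wrist camera sees the lip's end and the marker together.

arm_command --targets '[{"x":-0.008,"y":0,"z":-0.008,"rx":0,"ry":0,"rz":0,"claw":255},{"x":-0.014,"y":-0.01,"z":-0.014,"rx":0,"ry":0,"rz":0,"claw":255},{"x":-0.015,"y":-0.05,"z":-0.014,"rx":0,"ry":0,"rz":0,"claw":255},{"x":-0.016,"y":-0.09,"z":-0.014,"rx":0,"ry":0,"rz":0,"claw":255},{"x":-0.017,"y":-0.13,"z":-0.014,"rx":0,"ry":0,"rz":0,"claw":255},{"x":-0.018,"y":-0.17,"z":-0.014,"rx":0,"ry":0,"rz":0,"claw":255},{"x":-0.019,"y":-0.18,"z":-0.014,"rx":0,"ry":0,"rz":0,"claw":255},{"x":-0.019,"y":-0.18,"z":-0.014,"rx":0,"ry":0,"rz":0,"claw":255}]'

```text
t: 8.48
tool_pos: [0.5773, -0.0369, 0.1743]
orientation: [3.04, -0.039, 0.734]
force: [0.2, 0.4, 1.1]
opening: 0.0001
gripper_force: 0.0
```

Run:
```python
from h import *
sh((539,-20,12))
snap('wrist','w5')
a=cv2.imread('pics/w5.png');cv2.imwrite('pics/w5b.png',cv2.resize(a,(800,600),interpolation=cv2.INTER_CUBIC))
```

```text
t 8.48 tip [[527.7 -21.3  13.8]] force [0.97 0.37 0.65] q [-0.2  -0.33  2.1   0.09  0.91  1.36]
(539, -20, 12) [0.0186 0.0021 0.0134]
```

View pics/w5b.png

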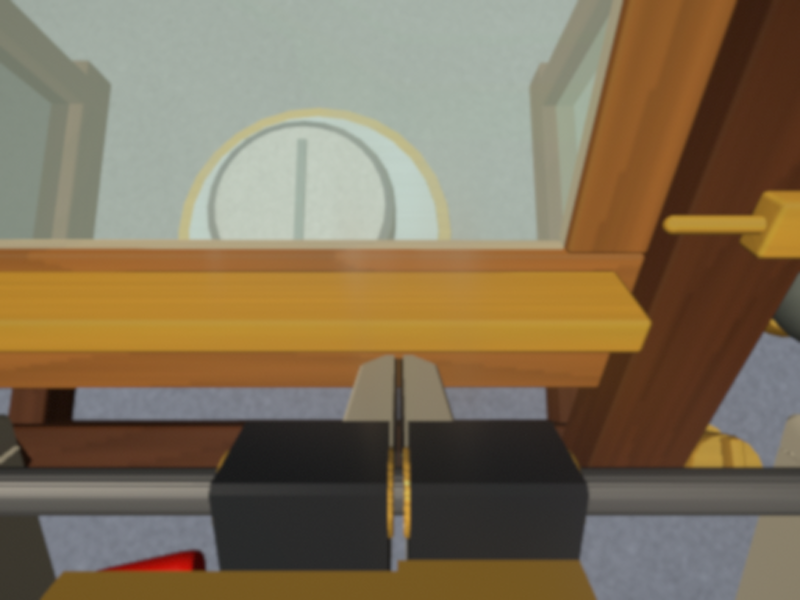

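The rod lies along row 224 (tip at (668,224)), and the lip's right end shows its upper-outer corner at row 322 and lower edge at row 351. I'll measure both from this picture.

```bash
cat >> h.py <<'E'
def level(tag,u0,u1,rodbox,lu,lv0,lv1):
    """rod axis x and lip centre x in slope mm (boxes in original pixels)"""
    f=np.load(f'pics/{tag}.npz'); o=slope(f['o'])[0]
    P=slope(cloud(tag,[(u0,rodbox[0]),(u1,rodbox[0]),(u1,rodbox[1]),(u0,rodbox[1])]))
    k=P[P[:,2]>np.percentile(P[:,2],90)-7]
    # rod axis: fit circle (r=3) in x,z
    from scipy.optimize import least_squares
    g=k[(np.abs(k[:,2]-np.median(k[:,2]))<4)]
    c=least_squares(lambda q:np.hypot(g[:,0]-q[0],g[:,2]-q[1])-3,[g[:,0].mean(),g[:,2].mean()-3],loss='soft_l1',f_scale=.5).x
    L=slope(cloud(tag,[(lu[0],lv0),(lu[1],lv0),(lu[1],lv1),(lu[0],lv1)]))
    t=L[(L[:,2]>8)&(L[:,2]<24)]; e=L[L[:,2]>28]
    print('rod axis x,z',c.round(2),len(g),'x mid',((g[:,0].min()+g[:,0].max())/2).round(2),'| lip top',np.median(t[:,0]).round(2),'outer',np.percentile(e[:,0],[3,50,97]).round(1),'cam',o.round(0))
E
python3 - <<'E'
from h import *
level('w5',434,480,(136,150),(330,385),172,224)
level('w1',387,408,(136,148),(330,355),250,276)
E
```

```text
rod axis x,z [592.27   9.86] 564 x mid 591.97 | lip top 567.9 outer [555.4 562.3 568. ] cam [658. -20. 146.]
rod axis x,z [592.64   9.93] 153 x mid 592.69 | lip top 477.66 outer [475.6 587.  587.8] cam [637.   2. 272.]
```

arm_command --targets '[{"x":0.008,"y":0,"z":0.006,"rx":0,"ry":0,"rz":0,"claw":255},{"x":0.014,"y":0,"z":0.012,"rx":0,"ry":0,"rz":0,"claw":255},{"x":0.02,"y":0,"z":0.017,"rx":0,"ry":0,"rz":0,"claw":255},{"x":0.027,"y":0,"z":0.024,"rx":0,"ry":0,"rz":0,"claw":255},{"x":0.034,"y":0,"z":0.031,"rx":0,"ry":0,"rz":0,"claw":255},{"x":0.04,"y":-0.001,"z":0.037,"rx":0,"ry":0,"rz":0,"claw":255},{"x":0.045,"y":-0.001,"z":0.042,"rx":0,"ry":0,"rz":0,"claw":255},{"x":0.048,"y":-0.001,"z":0.045,"rx":0,"ry":0,"rz":0,"claw":255},{"x":0.048,"y":-0.001,"z":0.045,"rx":0,"ry":0,"rz":0,"claw":255}]'

```text
t: 9.28
tool_pos: [0.602, -0.0352, 0.1973]
orientation: [3.041, -0.034, 0.734]
force: [-1.7, 0.7, 0.2]
opening: 0.0002
gripper_force: 0.7
```

Run:
```python
from h import *
sh()
snap('wrist','w6')
a=cv2.imread('pics/w6.png')[100:256,300:508];cv2.imwrite('pics/w6b.png',cv2.resize(a,(800,600),interpolation=cv2.INTER_CUBIC))
level('w6',434,480,(145,180),(330,385),172,224)
```

```text
t 9.28 tip [[561.4 -18.8  12.6]] force [-1.11  0.64  1.34] q [-0.18 -0.28  2.01  0.08  0.94  1.38]
rod axis x,z [612.16   2.56] 1653 x mid 612.0 | lip top 590.58 outer [589.5 590.3 591.3] cam [692. -17. 145.]
```

View pics/w6b.png

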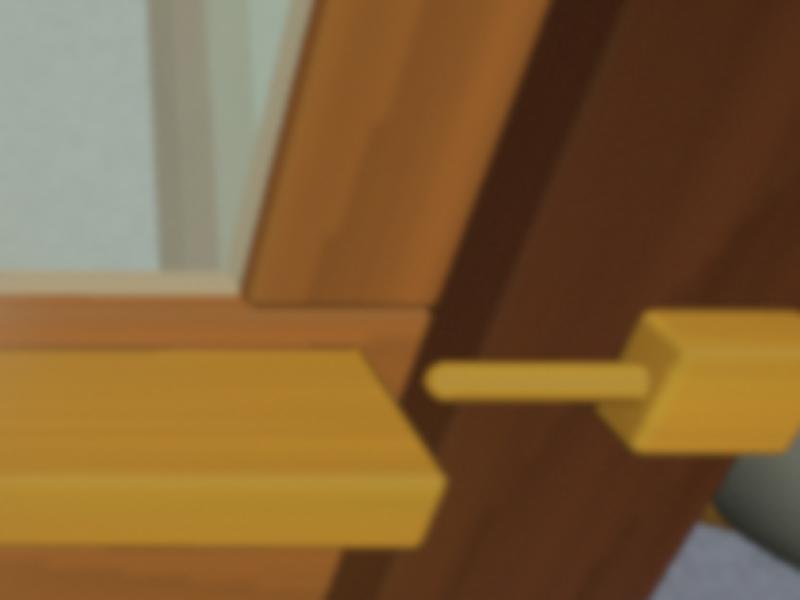

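The enlarged view (crop offset (300,100), scale 3.846) shows the rod at row 382 with its tip at column 425. The lip's end is at columns 360–447, with its outer face in rows 478–547, still a little below the marker.

Run:
```python
from h import *
level('w6',418,462,(193,205),(320,385),193,243)
```

```text
rod axis x,z [592.24   9.76] 458 x mid 591.4 | lip top 590.57 outer [578.2 585.1 590.6] cam [692. -17. 145.]
```

arm_command --targets '[{"x":0.003,"y":0,"z":0.003,"rx":0,"ry":0,"rz":0,"claw":255},{"x":0.006,"y":0,"z":0.006,"rx":0,"ry":0,"rz":0,"claw":255},{"x":0.009,"y":0,"z":0.009,"rx":0,"ry":0,"rz":0,"claw":255},{"x":0.011,"y":0,"z":0.011,"rx":0,"ry":0,"rz":0,"claw":255},{"x":0.011,"y":0,"z":0.011,"rx":0,"ry":0,"rz":0,"claw":255},{"x":0.011,"y":0,"z":0.011,"rx":0,"ry":0,"rz":0,"claw":255}]'

```text
t: 9.83
tool_pos: [0.6075, -0.0361, 0.2028]
orientation: [3.04, -0.035, 0.735]
force: [-2.4, 1.4, -0.9]
opening: 0.0008
gripper_force: 0.9
```

Run:
```python
from h import *
sh()
snap('wrist','w7')
f=np.load('pics/w7.npz'); im=f['im'].astype(int)
# row profile on the rod and on the lip (rows of yellow-ness)
for u in (435,450): 
    y=im[:,u,0]-im[:,u,2]; r=[v for v in range(170,240) if y[v]>100]; print(u,r[:1],r[-1:])
y=im[:,360,0]-im[:,360,2]; print([(v,int(y[v]),int(im[v,360,0])) for v in range(180,250,3)])
level('w7',418,462,(196,212),(320,385),193,243)
```

```text
t 9.83 tip [[569.2 -19.6  12.7]] force [-2.33  1.34  1.09] q [-0.18 -0.27  2.    0.08  0.94  1.38]
435 [205] [213]
450 [205] [214]
[(180, 98, 150), (183, 102, 152), (186, 109, 157), (189, 104, 149), (192, 123, 166), (195, 126, 171), (198, 127, 172), (201, 130, 174), (204, 130, 174), (207, 129, 173), (210, 130, 174), (213, 130, 174), (216, 132, 176), (219, 129, 172), (222, 126, 173), (225, 124, 180), (228, 129, 176), (231, 129, 174), (234, 131, 176), (237, 132, 176), (240, 129, 171), (243, 105, 147), (246, 105, 146), (249, 102, 143)]
rod axis x,z [592.52   9.69] 436 x mid 595.81 | lip top 598.33 outer [585.7 592.8 598.5] cam [700. -18. 145.]
```

Run:
```python
from h import *
level('w7',420,462,(203,215),(320,385),193,243)
level('w7',430,462,(204,214),(300,390),195,241)
```

```text
rod axis x,z [592.36   9.85] 477 x mid 592.16 | lip top 598.33 outer [585.7 592.8 598.5] cam [700. -18. 145.]
rod axis x,z [592.37   9.87] 353 x mid 593.45 | lip top 598.34 outer [585.7 592.8 598.5] cam [700. -18. 145.]
```

The lip is level within about 1 mm. I'll retreat down the slope, then out along the finger axis.

arm_command --targets '[{"x":-0.005,"y":0,"z":-0.005,"rx":0,"ry":0,"rz":0,"claw":255},{"x":-0.015,"y":0,"z":-0.015,"rx":0,"ry":0,"rz":0,"claw":255},{"x":-0.025,"y":0,"z":-0.015,"rx":0,"ry":0,"rz":0,"claw":255},{"x":-0.05,"y":0,"z":0.02,"rx":0,"ry":0,"rz":0,"claw":255},{"x":-0.08,"y":0,"z":0.07,"rx":0,"ry":0,"rz":0,"claw":255},{"x":-0.1,"y":0,"z":0.12,"rx":0,"ry":0,"rz":0,"claw":255},{"x":-0.12,"y":0,"z":0.16,"rx":0,"ry":0,"rz":0,"claw":255},{"x":-0.12,"y":0,"z":0.16,"rx":0,"ry":0,"rz":0,"claw":255},{"x":-0.12,"y":0,"z":0.16,"rx":0,"ry":0,"rz":0,"claw":255}]'

```text
t: 10.63
tool_pos: [0.5477, -0.0363, 0.2848]
orientation: [3.038, -0.035, 0.74]
force: [-0.0, -0.5, 0.3]
opening: 0.0003
gripper_force: 0.0
```

Run:
```python
from h import *
sh()
snap('wrist','w8')
a=cv2.imread('pics/w8.png');cv2.imwrite('pics/w8b.png',cv2.resize(a,(800,600),interpolation=cv2.INTER_CUBIC))
```

```text
t 10.63 tip [[585.  -21.5 112.9]] force [ 0.18 -0.5   0.18] q [-0.21 -0.5   2.02  0.08  1.15  1.37]
```

View pics/w8b.png

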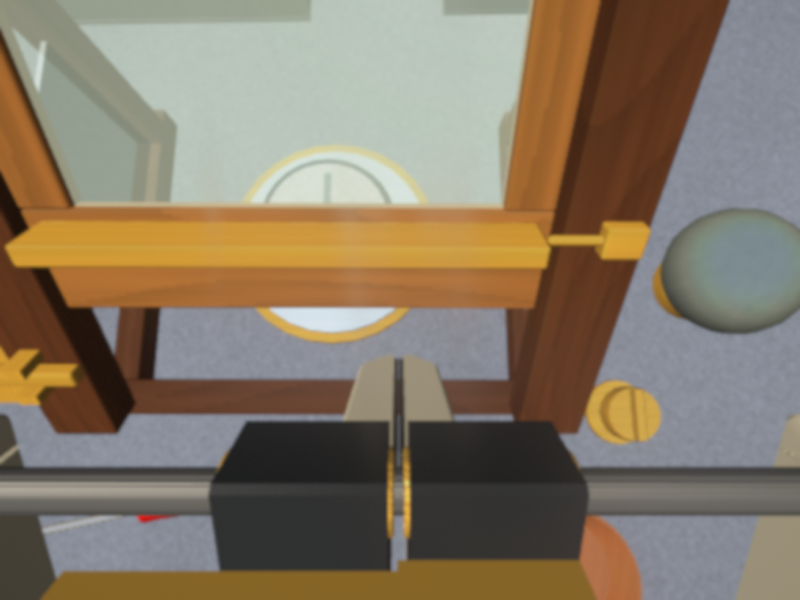

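The sash stands with the lip's right end (548,245) beside the rod (550–600,240), and the finger is well clear. One final measurement before handing in.

Run:
```python
from h import *
level('w8',357,381,(149,158),(200,335),144,169)
```

```text
rod axis x,z [592.63   9.69] 174 x mid 593.26 | lip top 598.57 outer [587.4 593.2 598.5] cam [715. -20. 246.]
```

```bash
python3 -c "
from plant import robot; print(robot.close_job())"
```

```text
the job is handed in; nothing more can be done
None
```

The job is handed in: the bolt is drawn to its stop, the lip's end stands level with the brass marker to within about 1 mm, and the arm is clear after about 11 s.

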